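Zero a laboratory burr mill and set it three clicks coarse

TASK

Zero the bench mill: turn the adjustment ring clockwise, by feel, until the burrs just touch, without jamming them together. Then back the ring off exactly three clicks, and finally slide the red lock tab fully home. Leave everything else on the bench as it stands.

Things in the scene. Friction and masses are not known exactly. Their poses are not given: they have to be found in the camera images.
- mill: The bench burr mill, fixed: cream housing 240 x 150 mm, black deck 133 mm above the table. Origin: centre of its underside on the table; z up, its front (lock tab end) looks along its -x. On the deck: the adjustment ring at x = +35 mm and the lock track at x = -82 mm, on the centre line y = 0.
- ring_axis (a point): Centre of the ring's top face, on its vertical turning axis, 188 mm above the table; fixed to the mill. The ring is a dark grey knurled round disc, 56 mm in diameter, 28 mm tall, flat on top with a dark throat in the middle and a mark every 20 deg (17 white, one orange). Below it a steel neck, 40 mm in diameter, leaves 27 mm free between the ring's rim and the deck.
- ring_mark (a point): Orange mark on the ring's top, 21 mm from the axis; its axes turn with the ring. Clockwise from above closes the burrs. Clicks are 20 deg (0.349 rad) apart: each resists by up to 0.12 N m, friction adds 0.03; let go, the ring snaps into the nearest click. At the start the burrs are 1.5 to 4.5 clicks apart, unknown; the mark's angle at touch differs each time.
- gap (a joint): Burr gap, m: 0 = just touching (on a click, where the ring meets its stop), +0.000020 per click backed off. The reading is far too coarse to see clicks.
- press (a joint): How far the burrs are pressed together beyond touch, m: 0 free; 0.0000573 per rad of ring turn beyond touch; too fine to read. The stop yields above 0.16 N m, then with 4 N m per rad: 0.3 to 0.4 N m, more than any click, means touch. Above 0.0000086 (0.15 rad, 0.76 N m) the burrs are jammed. Let go, the ring springs back to the touching click.
- lock (a joint): The red lock tab, m: 0 open, 0.030 fully home; starts at 0 to 0.006; slides along the mill's +y. Needs about 2 N and stays where it is left; hard stop at the end.
- lock_top (a point): Centre of the top of the red lock tab: a block 18 mm (mill x) by 14 mm (mill y, the way it slides) by 28 mm tall, its top 167.5 mm above the table, on a steel track 26 mm wide whose top is 139 mm above the table. With the tab open it lies at mill (-82, -15) mm, fully home at (-82, +15) mm.
- hopper: Clear conical hopper, taken off the mill, standing on the table, 114 mm across at the top, 120 mm tall; leave alone. Origin: centre of its underside.
- cup: Aluminium catch cup, 64 mm across, 55 mm tall, on the table under the mill's spout (+y side); leave alone. Origin: centre of its underside.
- jar: Amber sample jar, blue cap, 64 mm across, 85 mm tall; leave alone. Origin: centre of its underside.
- jar2: Clear sample jar, white cap, same size; leave alone. Origin: centre of its underside.
- brush: Cleaning brush with a wooden handle, 170 mm long, lying on the table; leave alone. Origin: under its middle.
- dish: Shallow clear dish, 90 mm across, 16 mm tall; leave alone. Origin: centre of its underside.
- slidebox: Blue slide box, 90 x 170 x 32 mm; leave alone. Origin: centre of its underside.

How it is judged:
By the outcome, as a careful person would: the job done as asked, in the order asked, and still so for the second after the job is handed in, with the robot touching nothing.
It also fails if it takes over 64 s, if anything falls off the work surface, if the arm or the gripper's body presses on something with over 40 N, if the wrist force passes 120 N, or if a joint passes its speed limit or range.

ROBOT

A 6-joint arm with a two-finger parallel gripper is mounted at the origin on the work surface. World frame = base frame: x ahead of the robot, y to its left, z up, the work surface at z = 0. Lengths are in m, angles in rad, forces in N, time in s.
With the tool pointing down it reaches from about 0.3 to 0.775 m from the base axis. Payload 14.6 kg.
Tool frame: the origin (TCP) lies at the very end of the fingers, on their centre line; the grasp point (between the pads) lies ctrl.tcp_to_grasp behind it (ctrl.tcp_to_grasp is the distance from the TCP to the grasp point, in m); x points along the fingers, y is the direction in which the jaws open and shut, and the axes are right-handed (so a half turn about x gives the same grasp; the last joint's range is limited). The gripper opens to 94 mm and grips with 3 to 60 N. Pads are 16 mm wide; open, the fingers measure 119 mm over their backs; the gripper's body (75 mm by 177 mm) begins 78 mm behind the grasp point.
Start: joints at [-1.175, 0.3, 1.521, -0, 1.321, -0.067], TCP at [0.246, -0.492, 0.205] pointing down, gripper open.
Joint ranges: [-3.03, 3.03], [-0.79, 2.21], [0.23, 2.52], [-1.04, 4.18], [0, 3.07], [-2.55, 2.55]. Speed limits (rad/s): [2.22, 2.22, 2.57, 3.14, 3.14, 3.14].

INTERFACE

Orientations are given as [roll, pitch, yaw] about the fixed x, y, z axes, in that order (R = Rz(yaw) Ry(pitch) Rx(roll)).
In Python, from station import ctrl gives the robot as it stands.
- The arm moves only by the tool play_rows, never from a script. Its argument "increments" is a list that holds one entry, the list of rows, each a list of 5 numbers: the closure in counts, from 0 (fully open) to 255 (shut), then the shift along the tool's x, y, z in cm, then the turn about the tool's x in degrees. A call has 1 to 12 rows; each row shifts and turns the commanded pose from where the row before left it, along the tool's axes as they then stand; what a row does not reach is not made up. A row lasts 1/12 s, in which the tool goes at most 41.7 mm and 7.16 degrees, less where a joint would pass 70% of its speed; a pose out of reach is approached as far as the arm can. A call is refused whole if a number of a shift passes 4.17 or a number of a turn 7.16, either way. A call with a gripper value outside its range is refused whole. The fingers move at their own pace and stop on an object; "newtons" is the grip in N (left out, the last holds). Time passes only in rows, so rows that do not move let the fingers close. It gives the time, the measured TCP pose, the force and the opening at its end, in the units of the state.
- ctrl.get_obs(): the state, without advancing time (a new reading comes with each control period).
- ctrl.camera(name): name is "scene" or "top" or "wrist"; returns the picture (420x560x3 uint8, red, green, blue); there is no depth.
- ctrl.calibration(name): a dict with "fx", "fy", "cx", "cy" (pixels), "rvec" (rotation vector, rad) and "tvec" (3), from world to camera coordinates, as OpenCV has them; the wrist camera has in their place "T_tool_cam" (4x4, takes a point from camera to tool coordinates, whose origin is the TCP and whose axes are the tool frame's). Camera axes: x right, y down, z forward; pixel columns grow to the right and rows downward; lengths in m; the calibration is good to about 2 mm. A picture is of the moment at which its call begins: read the wrist's pose just before it. calibration takes no time and is no camera call.
- ctrl.hand_in(): hands the job in, once; it reports no verdict.
The state is a dict: "time_s": time; "qpos": joint angles; "joint_vel": joint speeds; "tau": joint torques, N m; "ee_pos": TCP position; "eef_rot": TCP orientation; "force": force on the tool from outside, world axes, zero at the start; "moment": the same for the moment, N m; "grip_width": finger opening in m.
Only numpy, scipy, OpenCV 4.12 (cv2) and the standard library are available. Lean on these libraries where they do the work, as an engineer would, in place of code of your own. Each camera call takes 0.05 s, during which the arm holds its last target.

## Working session

There is one attempt and no reset: what is moved stays moved. The work goes in short steps, Python scripts to look and compute and a tool call to move; the robot and the scene stay as the last step left them, time stands still between calls to the robot, and variables do not carry over. Pictures are saved under pics/ and viewed, and the job is handed in when it is done.

Besides the shell and the picture viewer there is one more tool, called after "Request:" by a JSON object that holds its "api" and its "payload". play_rows: Moves the arm, as the interface text tells. Its arguments: {"type":"object","properties":{"increments":{"type":"array"},"newtons":{"type":"number"}},"required":["increments"]}

```bash
ls; mkdir -p pics; python3 - <<'E'
from station import ctrl
import cv2
o=ctrl.get_obs()
print(o); print(ctrl.tcp_to_grasp)
for n in("scene","top"):
    im=ctrl.camera(n); cv2.imwrite(f"pics/{n}0.png",im[:,:,::-1]); print(n,ctrl.calibration(n))
print(ctrl.calibration("wrist"))
E
```

```text
pics
{'time_s': 0.0, 'qpos': array([-1.17462437e+00,  3.00453105e-01,  1.52158028e+00, -2.16910504e-05,
        1.32073759e+00, -6.66290277e-02]), 'joint_vel': array([ 8.98445713e-05, -8.58920058e-04,  1.87536842e-03,  9.90536462e-04,
        1.32792142e-03, -7.15310877e-04]), 'tau': array([-3.64064363e-04, -5.31800365e+01, -3.52735627e+01,  7.07483548e-02,
        2.43735110e-02, -8.45801969e-05]), 'ee_pos': array([ 0.24542328, -0.49190152,  0.20489655]), 'eef_rot': array([-1.61959672,  1.56961782,  1.98480229]), 'force': array([-0.34940037, -0.18124723,  0.43116978]), 'moment': array([0.01226819, 0.012093  , 0.016388  ]), 'grip_width': 0.09379362140521902}
0.0188
scene {'fx': 450.3437937758458, 'fy': 450.3437937758458, 'cx': 284.61832397530657, 'cy': 212.09025575538953, 'rvec': array([ 1.7880072 ,  1.89828676, -0.65751771]), 'tvec': array([ 9.30171222e-04, -3.14524593e-01,  1.46553576e+00])}
top {'fx': 532.2795117053683, 'fy': 532.2795117053683, 'cx': 275.683613543159, 'cy': 209.37797221592513, 'rvec': array([ 2.16118788, -2.13474187,  0.16510231]), 'tvec': array([-0.00177571,  0.53209124,  1.59673726])}
{'fx': 347.8977466638017, 'fy': 347.8977466638017, 'cx': 278.7108222185752, 'cy': 213.2865840639234, 'T_tool_cam': array([[-1.24530103e-04, -2.52448286e-01,  9.67610380e-01,
        -1.79263993e-01],
       [ 9.99999876e-01, -4.97258547e-04, -1.03552070e-06,
         3.31310264e-04],
       [ 4.81413947e-04,  9.67610260e-01,  2.52448317e-01,
        -7.31636352e-02],
       [ 0.00000000e+00,  0.00000000e+00,  0.00000000e+00,
         1.00000000e+00]])}
```

View pics/scene0.png

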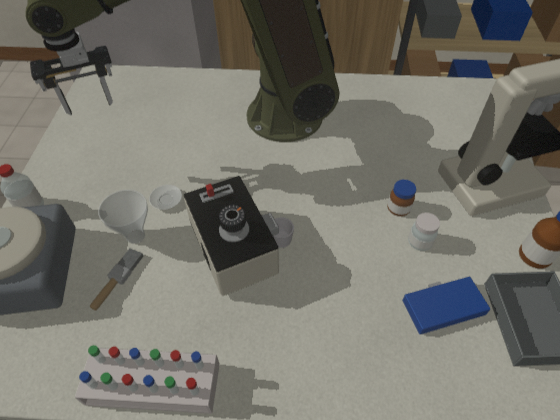

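View pics/top0.png

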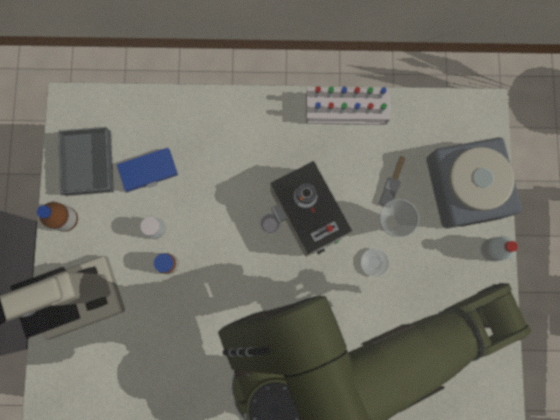

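The scene view shows the mill at about (232,235), with its ring at (232,222) and the lock at (212,190). In the top view the ring is near (305,193) and the red tab near (330,229). I'll enlarge both.

```bash
python3 - <<'E'
import cv2
t=cv2.imread("pics/top0.png")[155:265,260:365]; cv2.imwrite("pics/top0c.png",cv2.resize(t,None,fx=5.4,fy=5.4,interpolation=cv2.INTER_CUBIC))
t=cv2.imread("pics/scene0.png")[170:300,175:295]; cv2.imwrite("pics/scene0c.png",cv2.resize(t,None,fx=4.5,fy=4.5,interpolation=cv2.INTER_CUBIC))
E
```

```text
(no output)
```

View pics/top0c.png

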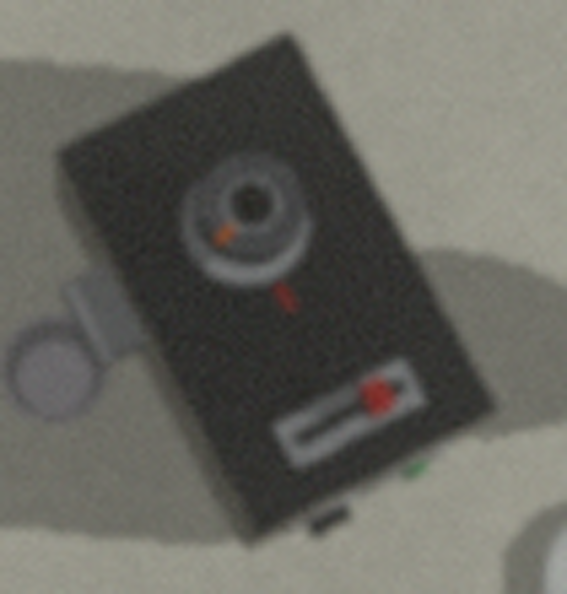

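View pics/scene0c.png

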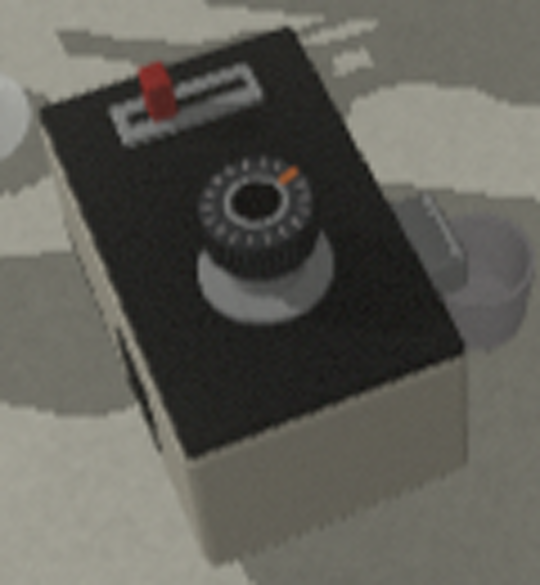

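```bash
cat > h.py <<'E'
import numpy as np, cv2
from station import ctrl
from scipy.spatial.transform import Rotation as R
def ray(cal,u,v,z,T=None):
    d=np.array([(u-cal['cx'])/cal['fx'],(v-cal['cy'])/cal['fy'],1])
    if T is None:
        Rm=cv2.Rodrigues(cal['rvec'])[0]; c=-Rm.T@cal['tvec']; d=Rm.T@d
    else: c=T[:3,3]; d=T[:3,:3]@d
    return c+d*(z-c[2])/d[2]
def tool(o):
    T=np.eye(4);T[:3,:3]=R.from_euler('xyz',o['eef_rot']).as_matrix();T[:3,3]=o['ee_pos'];return T
E
python3 - <<'E'
from h import *
pts={'top':(5.4,260,155,[(290,33),(62,153),(250,542),(495,408)],(250,203),(380,395),(225,235)),
'scene':(4.5,175,170,[(465,350),(190,460),(42,112),(290,28)],(258,202),(153,70),(289,174))}
for n,(s,ox,oy,cs,ring,tab,mk) in pts.items():
    cal=ctrl.calibration(n)
    f=lambda p,z: ray(cal,(p[0]+.5)/s-.5+ox,(p[1]+.5)/s-.5+oy,z)
    C=np.array([f(p,.133) for p in cs]); print(n,C.round(4).tolist(),'ctr',C.mean(0).round(4))
    print([np.linalg.norm(C[i]-C[i-1]).round(4) for i in range(4)])
    r=f(ring,.188);t=f(tab,.1675);m=f(mk,.188)
    print('ring',r.round(4),'tab',t.round(4),'mark',m.round(4),np.linalg.norm(m-r).round(4))
o=ctrl.get_obs();print(tool(o).round(3))
E
```

```text
top [[0.6641, -0.1034, 0.133], [0.596, 0.0197, 0.133], [0.3875, -0.0826, 0.133], [0.4605, -0.2132, 0.133]] ctr [ 0.527  -0.0949  0.133 ]
[np.float64(0.2313), np.float64(0.1407), np.float64(0.2322), np.float64(0.1496)]
ring [ 0.5599 -0.0786  0.188 ] tab [ 0.4627 -0.148   0.1675] mark [ 0.5428 -0.0656  0.188 ] 0.0214
scene [[0.6032, 0.0206, 0.133], [0.6725, -0.1038, 0.133], [0.4647, -0.2154, 0.133], [0.3962, -0.0906, 0.133]] ctr [ 0.5342 -0.0973  0.133 ]
[np.float64(0.235), np.float64(0.1424), np.float64(0.2359), np.float64(0.1423)]
ring [ 0.5606 -0.0815  0.188 ] tab [ 0.4616 -0.1515  0.1675] mark [ 0.5425 -0.0687  0.188 ] 0.0221
[[-0.     0.446 -0.895  0.245]
 [ 0.001 -0.895 -0.446 -0.492]
 [-1.    -0.001 -0.     0.205]
 [ 0.     0.     0.     1.   ]]
```

Both cameras agree. The mill origin is about (0.530, -0.096), yaw 27.2°, and the ring axis is about (0.560, -0.080). The tab is near open. Next I'll move above the ring and look with the wrist camera.

Request:
{"api": "play_rows", "payload": {"increments": [[[0,-0.7,-0.95,-1.95,0],[0,-0.7,-0.95,-1.95,0],[0,-0.7,-0.95,-1.95,0],[0,-0.7,-0.95,-1.95,0],[0,-0.7,-0.95,-1.95,0],[0,-0.7,-0.95,-1.95,0],[0,-0.7,-0.95,-1.95,0],[0,-0.7,-0.95,-1.95,0],[0,-0.7,-0.95,-1.95,0],[0,-0.7,-0.95,-1.95,0],[0,-0.7,-0.95,-1.95,0],[0,-0.7,-0.95,-1.95,0]]]}}

```text
time_s: 1.1
ee_pos: [0.4045, -0.2847, 0.2896]
eef_rot: [-1.189, 1.57, 2.415]
force: [0.1, -0.8, -0.2]
grip_width: 0.0937
```

Request:
{"api": "play_rows", "payload": {"increments": [[[0,0,-0.95,-1.95,0],[0,0,-0.95,-1.95,0],[0,0,-0.95,-1.95,0],[0,0,-0.95,-1.95,0],[0,0,-0.95,-1.95,0],[0,0,-0.95,-1.95,0],[0,0,-0.95,-1.95,0],[0,0,-0.95,-1.95,0],[0,0,-0.95,-1.95,0],[0,0,-0.95,-1.95,0],[0,0,-0.95,-1.95,0],[0,0,-0.95,-1.95,0]]]}}

```text
time_s: 2.1
ee_pos: [0.563, -0.0782, 0.2891]
eef_rot: [-0.688, 1.57, 2.917]
force: [-0.6, -0.4, -0.5]
grip_width: 0.094
```

Request:
{"api": "play_rows", "payload": {"increments": [[[0,0,0,0,0],[0,0,0,0,0],[0,0,0,0,0]]]}}

```text
time_s: 2.35
ee_pos: [0.5622, -0.0796, 0.2892]
eef_rot: [-0.379, 1.57, -3.058]
force: [0.4, -0.8, -0.3]
grip_width: 0.094
```

```bash
python3 - <<'E'
from h import *
o=ctrl.get_obs();im=ctrl.camera("wrist");cv2.imwrite("pics/w1.png",im[:,:,::-1])
np.save("w1.npy",tool(o));print(o['time_s'],o['qpos'].round(3),o['ee_pos'],tool(o).round(3),o['force'],o['moment'])
E
```

```text
2.35 [-0.205  0.293  1.338 -0.     1.512  0.903] [ 0.56216253 -0.07960738  0.28915612] [[-0.001  0.446 -0.895  0.562]
 [-0.    -0.895 -0.446 -0.08 ]
 [-1.    -0.     0.001  0.289]
 [ 0.     0.     0.     1.   ]] [ 0.41726216 -0.77248665 -0.32051963] [-0.05565334 -0.00418391  0.02865647]
```

View pics/w1.png

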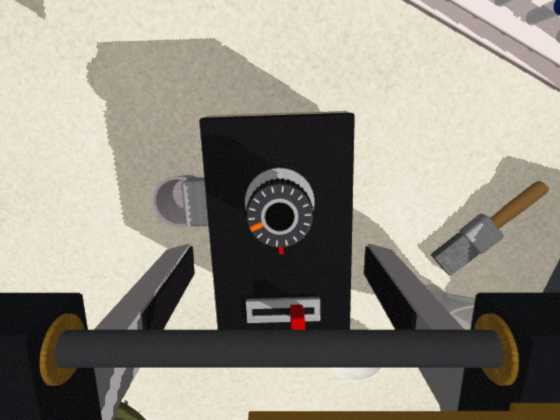

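```bash
python3 - <<'E'
import cv2
t=cv2.imread("pics/w1.png")[155:345,190:370]; cv2.imwrite("pics/w1c.png",cv2.resize(t,None,fx=3.1,fy=3.1,interpolation=cv2.INTER_CUBIC))
t=cv2.imread("pics/w1.png")[165:265,230:330]; cv2.imwrite("pics/w1d.png",cv2.resize(t,None,fx=6,fy=6,interpolation=cv2.INTER_CUBIC))
E
```

```text
(no output)
```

View pics/w1d.png

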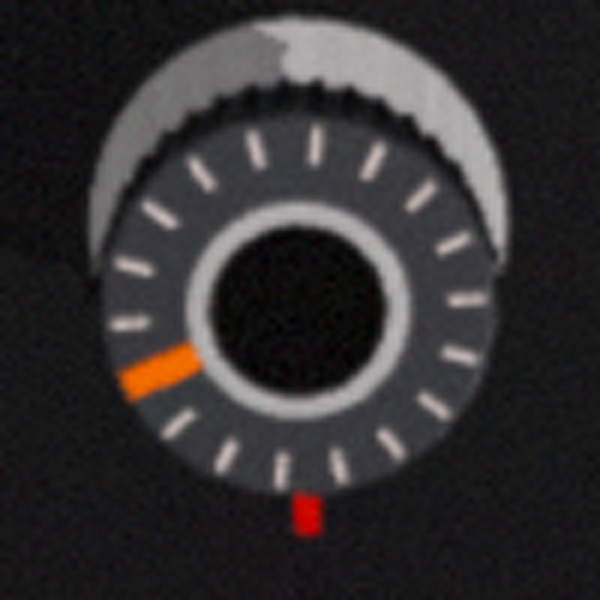

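View pics/w1c.png

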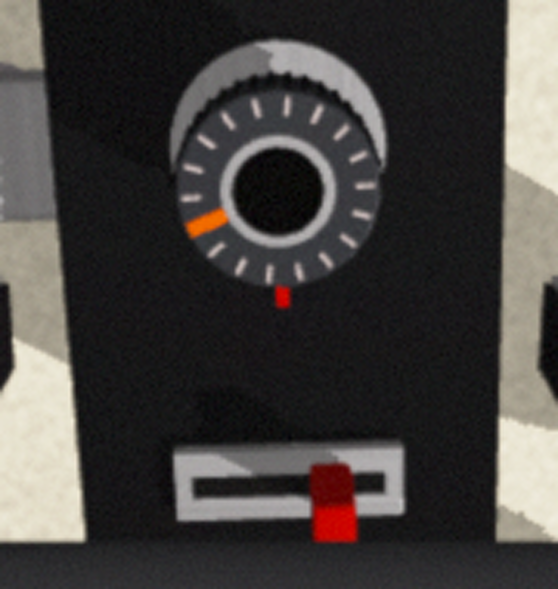

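```bash
python3 - <<'E'
from h import *
cal=ctrl.calibration('wrist');T=np.load('w1.npy')@cal['T_tool_cam']
f=lambda p,s,ox,oy,z: ray(cal,(p[0]+.5)/s-.5+ox,(p[1]+.5)/s-.5+oy,z,T)
d=lambda x,y,z:f((x,y),6,230,165,z)
r=d(299,309,.188);m=d(163,372,.188);p=d(308,518,.133)
print(r,m,np.linalg.norm(m-r),p)
print('outer',d(105,309,.188),d(493,309,.188),d(299,497,.188))
a=lambda v:np.degrees(np.arctan2(v[1],v[0]))
print('mark world ang',a(m-r),'pointer ang',a(p-r))
c=lambda x,y,z:f((x,y),3.1,190,155,z)
print('tab top edge +x', c(313,505,.1675),c(355,505,.1675))
print('track', [c(*q,.139).round(4) for q in((175,450),(405,440),(177,521),(405,511))])
for i in range(1):print(ctrl.get_obs()['moment'])
E
```

```text
[ 0.56034595 -0.08151188  0.188     ] [ 0.54364999 -0.06852736  0.188     ] 0.02115071685094997 [ 0.51467253 -0.10613211  0.133     ]
outer [ 0.5483069  -0.05735406  0.188     ] [ 0.5723847  -0.10566908  0.188     ] [ 0.53551646 -0.09390048  0.188     ]
mark world ang 142.1276403687043 pointer ang -151.67313413208183
tab top edge +x [ 0.46902235 -0.13927384  0.1675    ] [ 0.4748844  -0.15103544  0.1675    ]
track [array([ 0.4517, -0.0968,  0.139 ]), array([ 0.4897, -0.1646,  0.139 ]), array([ 0.4276, -0.1089,  0.139 ]), array([ 0.466 , -0.1773,  0.139 ])]
[-0.0355357   0.02354824  0.03211608]
```

The wrist view puts the ring centre at (0.560, -0.0815), which matches the other two. The orange mark lies at world angle 142°. I'll centre on the ring, turn back 30° and descend.

Request:
{"api": "play_rows", "payload": {"increments": [[[0,0.5,0.1,0.23,0],[0,1.2,0,0,-6],[0,1.2,0,0,-6],[0,1.2,0,0,-6],[0,1.2,0,0,-6],[0,1.2,0,0,-6],[0,1.4,0,0,0],[0,1.4,0,0,0],[0,1.4,0,0,0],[0,1.4,0,0,0],[0,1.2,0,0,0],[0,0,0,0,0]]]}}

```text
time_s: 3.4
ee_pos: [0.5596, -0.0815, 0.154]
eef_rot: [-1.174, 1.567, 2.953]
force: [-0.1, 0.1, -0.4]
grip_width: 0.0942
```

Request:
{"api": "play_rows", "payload": {"increments": [[[0,0,0,0,0],[0,0,0,0,0]]]}}

```text
time_s: 3.57
ee_pos: [0.5611, -0.0814, 0.1573]
eef_rot: [1.926, 1.57, -0.229]
force: [-0.0, -0.1, 0.6]
grip_width: 0.0941
```

```bash
python3 - <<'E'
from h import *
for i in range(3):
    o=ctrl.get_obs();im=ctrl.camera("wrist");print(o['time_s'],o['moment'].round(4),o['force'].round(2))
cv2.imwrite("pics/w2.png",im[:,:,::-1])
np.save("w2.npy",tool(o));print(o['time_s'],o['qpos'].round(3),tool(o).round(3))
E
```

```text
3.5667 [-0.026  -0.024  -0.0154] [-0.03 -0.08  0.62]
3.6167 [-0.0374 -0.037  -0.0158] [-0.38 -0.17 -0.19]
3.6667 [ 0.0246 -0.0272  0.0102] [-0.18 -0.46 -0.21]
3.6667 [-0.208  0.379  1.53   0.     1.231  0.376] [[ 0.001  0.834 -0.552  0.561]
 [-0.    -0.552 -0.834 -0.081]
 [-1.     0.001 -0.001  0.157]
 [ 0.     0.     0.     1.   ]]
```

View pics/w2.png

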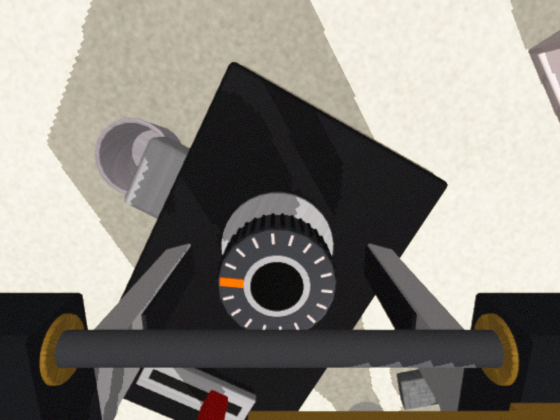

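Ring is centred between the fingers (about px 277,285; the orange mark is at 231,282). Closing gently.

Request:
{"api": "play_rows", "payload": {"increments": [[[125,0,0,0,0],[125,0,0,0,0],[125,0,0,0,0],[125,0,0,0,0],[125,0,0,0,0],[125,0,0,0,0],[125,0,0,0,0],[125,0,0,0,0]]], "newtons": 20}}

```text
time_s: 4.38
ee_pos: [0.5605, -0.0808, 0.1565]
eef_rot: [-1.486, 1.569, 2.643]
force: [-4.4, 2.4, 2.9]
grip_width: 0.0561
```

```bash
cat > rd.py <<'E'
from h import *
import sys
n=int(sys.argv[1]) if len(sys.argv)>1 else 1
M=[];F=[]
for i in range(n):
    o=ctrl.get_obs();M.append(o['moment']);F.append(o['force'])
    if i<n-1 or n>1: im=ctrl.camera("wrist")
if len(sys.argv)>2: cv2.imwrite(f"pics/{sys.argv[2]}.png",im[:,:,::-1])
T=tool(o);yaw=np.degrees(np.arctan2(T[1,1],T[0,1]))
print(f"t={o['time_s']:.2f} yaw={yaw:.2f} w={o['grip_width']*1e3:.2f}",'M',np.mean(M,0).round(3),'F',np.mean(F,0).round(2),'pos',o['ee_pos'].round(4),'q6',o['qpos'][5].round(3))
E
python3 rd.py 4 w3
```

```text
t=4.53 yaw=-33.48 w=55.64 M [ 0.42   0.804 -0.031] F [-4.39  2.28  3.29] pos [ 0.5605 -0.0808  0.1565] q6 0.376
```

View pics/w3.png

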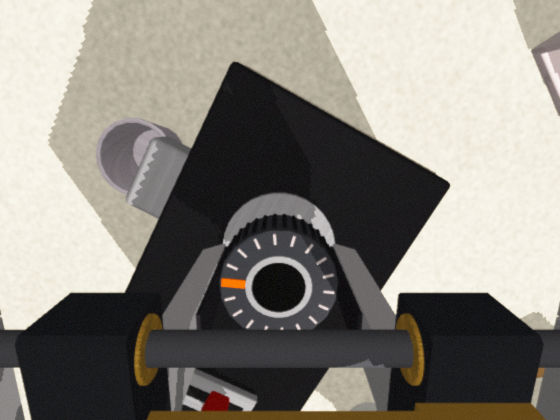

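Request:
{"api": "play_rows", "payload": {"increments": [[[125,0,-0.05,0,2.5],[125,0,0,0,2.5],[125,0,0,0,0]]]}}

```text
time_s: 4.83
ee_pos: [0.5604, -0.0808, 0.1565]
eef_rot: [-1.104, 1.571, 2.935]
force: [-1.2, 1.2, 1.3]
grip_width: 0.0559
```

```bash
python3 rd.py 3 w4
```

```text
t=4.93 yaw=-38.40 w=55.54 M [0.093 0.239 0.074] F [-1.62  0.83  1.27] pos [ 0.5605 -0.0808  0.1565] q6 0.462
```

Request:
{"api": "play_rows", "payload": {"increments": [[[125,0,0,0,2.5],[125,0,0,0,2.5],[125,0,0,0,0]]]}}

```text
time_s: 5.23
ee_pos: [0.5605, -0.0808, 0.1565]
eef_rot: [-2.163, 1.571, 1.789]
force: [-1.2, 0.9, 1.9]
grip_width: 0.0558
```

```bash
python3 rd.py 3
```

```text
t=5.33 yaw=-43.37 w=55.81 M [0.137 0.273 0.003] F [-1.71  1.14  2.11] pos [ 0.5605 -0.0808  0.1565] q6 0.549
```

Request:
{"api": "play_rows", "payload": {"increments": [[[125,0,0,0,2.5],[125,0,0,0,2.5],[125,0,0,0,0]]]}}

```text
time_s: 5.63
ee_pos: [0.5605, -0.0808, 0.1565]
eef_rot: [-2.627, 1.571, 1.238]
force: [-1.8, 0.2, 2.4]
grip_width: 0.0554
```

```bash
python3 rd.py 3
```

```text
t=5.73 yaw=-48.36 w=55.61 M [ 0.116  0.268 -0.142] F [-1.52  0.73  2.25] pos [ 0.5605 -0.0808  0.1565] q6 0.636
```

Request:
{"api": "play_rows", "payload": {"increments": [[[125,0,0,0,2.5],[125,0,0,0,2.5],[125,0,0,0,0]]]}}

```text
time_s: 6.03
ee_pos: [0.5605, -0.0809, 0.1565]
eef_rot: [1.843, 1.571, -0.662]
force: [-1.5, 0.7, 1.7]
grip_width: 0.0553
```

```bash
python3 rd.py 3 w5
```

```text
t=6.13 yaw=-53.35 w=55.78 M [ 0.017  0.224 -0.039] F [-1.31  0.74  2.33] pos [ 0.5605 -0.0809  0.1565] q6 0.723
```

View pics/w5.png

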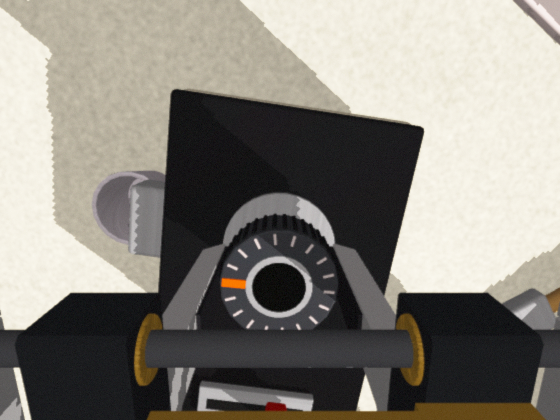

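Clicks can be felt cleanly, with a bias of about -0.05 N m, and there is no slip: the mark is still at (232,283) in the wrist view. One click is done. Next I'll go to 3° past the second click.

Request:
{"api": "play_rows", "payload": {"increments": [[[125,0,0,0,4],[125,0,0,0,4],[125,0,0,0,4],[125,0,0,0,4],[125,0,0,0,3],[125,0,0,0,2],[125,0,0,0,2],[125,0,0,0,0]]]}}

```text
time_s: 6.85
ee_pos: [0.5606, -0.081, 0.1565]
eef_rot: [1.827, 1.57, -1.079]
force: [0.8, -1.9, 1.6]
grip_width: 0.0558
```

```bash
python3 rd.py 3
```

```text
t=6.95 yaw=-76.36 w=55.68 M [-0.336  0.101  0.019] F [ 0.27 -1.7   1.73] pos [ 0.5606 -0.081   0.1565] q6 1.125
```

Free at the second click. On to 3° past the third.

Request:
{"api": "play_rows", "payload": {"increments": [[[125,0,0,0,4],[125,0,0,0,4],[125,0,0,0,4],[125,0,0,0,3],[125,0,0,0,2],[125,0,0,0,2],[125,0,0,0,1],[125,0,0,0,0]]]}}

```text
time_s: 7.67
ee_pos: [0.5606, -0.0812, 0.1565]
eef_rot: [1.988, 1.57, -1.266]
force: [-0.1, -3.6, 1.5]
grip_width: 0.0556
```

```bash
python3 rd.py 3 w6
```

```text
t=7.77 yaw=-96.40 w=55.77 M [-0.979  0.043  0.272] F [-0.51 -4.56  1.86] pos [ 0.5606 -0.0812  0.1565] q6 1.474
```

View pics/w6.png

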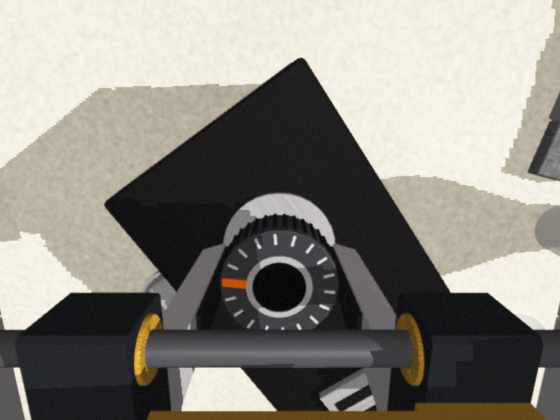

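Touch: torque is about 0.32 N m after bias at 3° past the third click, against about 0.07 at the click before. The mark stays fixed in the grip. Now backing off three clicks (63° to the detent), which should return the mark to 142°.

Request:
{"api": "play_rows", "payload": {"increments": [[[125,0,0,0,-3],[125,0,0,0,-4],[125,0,0,0,-4],[125,0,0,0,-4],[125,0,0,0,-4],[125,0,0,0,-4],[125,0,0,0,-4],[125,0,0,0,-4],[125,0,0,0,-4],[125,0,0,0,-4],[125,0,0,0,-4],[125,0,0,0,0]]]}}

```text
time_s: 8.82
ee_pos: [0.5605, -0.0808, 0.1565]
eef_rot: [-2.892, 1.571, 0.891]
force: [-0.9, -2.9, 2.1]
grip_width: 0.0555
```

```bash
python3 rd.py 2
```

```text
t=8.87 yaw=-53.50 w=55.81 M [-0.591  0.03  -0.085] F [-0.63 -2.57  2.15] pos [ 0.5606 -0.0808  0.1565] q6 0.726
```

Request:
{"api": "play_rows", "payload": {"increments": [[[125,0,0,0,-4],[125,0,0,0,-4],[125,0,0,0,-4],[125,0,0,0,-4],[125,0,0,0,-2],[125,0,0,0,-2],[125,0,0,0,0],[125,0,0,0,0]]]}}

```text
time_s: 9.58
ee_pos: [0.5605, -0.0807, 0.1565]
eef_rot: [-2.199, 1.571, 1.926]
force: [-2.0, -1.3, 3.4]
grip_width: 0.0557
```

```bash
python3 rd.py 3 w7
```

```text
t=9.68 yaw=-33.59 w=55.66 M [-0.259  0.255 -0.016] F [-2.1  -1.19  3.73] pos [ 0.5605 -0.0807  0.1565] q6 0.378
```

View pics/w7.png

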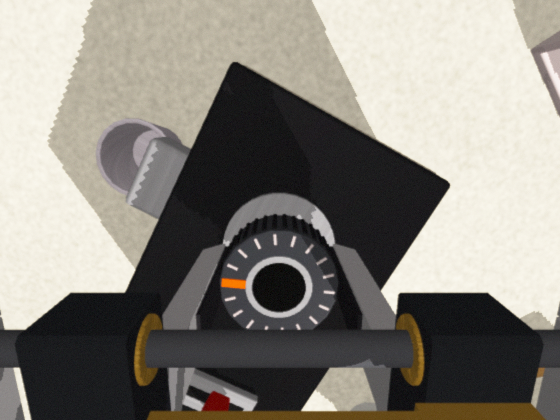

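The mark is at (233,283), the same as at first grip. Opening, lifting and re-checking.

Request:
{"api": "play_rows", "payload": {"increments": [[[60,0,0,0,0],[0,0,0,0,0],[0,0,0,0,0],[0,0,0,0,0],[0,0,0,0,0],[0,0,0,0,0],[0,0,0,0,0],[0,0,0,0,0]]]}}

```text
time_s: 10.4
ee_pos: [0.5605, -0.0808, 0.1564]
eef_rot: [-1.597, 1.571, 2.531]
force: [-0.0, 0.2, 0.2]
grip_width: 0.094
```

Request:
{"api": "play_rows", "payload": {"increments": [[[0,-1,0,0,0],[0,-1.5,0,0,0],[0,-1.5,0,0,0],[0,-1.5,0,0,0],[0,-1.5,0,0,6],[0,-1.5,0,0,6],[0,-1.5,0,0,6],[0,-1.5,0,0,6],[0,-1.7,0,0,6],[0,0,0,0,0],[0,0,0,0,0],[0,0,0,0,0]]]}}

```text
time_s: 11.4
ee_pos: [0.5602, -0.0808, 0.2876]
eef_rot: [-0.668, 1.57, 2.94]
force: [0.2, -0.0, 0.2]
grip_width: 0.0943
```

```bash
python3 - <<'E'
from h import *
o=ctrl.get_obs();im=ctrl.camera("wrist");cv2.imwrite("pics/w8.png",im[:,:,::-1])
T=tool(o);np.save("w8.npy",T);print(o['time_s'],T.round(4),o['grip_width'])
a=cv2.imread("pics/w8.png")
cv2.imwrite("pics/w8d.png",cv2.resize(a[165:265,230:330],None,fx=6,fy=6,interpolation=cv2.INTER_CUBIC))
cv2.imwrite("pics/w8c.png",cv2.resize(a[155:345,190:370],None,fx=3.1,fy=3.1,interpolation=cv2.INTER_CUBIC))
E
```

```text
11.4 [[-1.000e-03  4.496e-01 -8.932e-01  5.602e-01]
 [ 2.000e-04 -8.932e-01 -4.496e-01 -8.080e-02]
 [-1.000e+00 -6.000e-04  8.000e-04  2.876e-01]
 [ 0.000e+00  0.000e+00  0.000e+00  1.000e+00]] 0.09431575376841675
```

View pics/w8d.png

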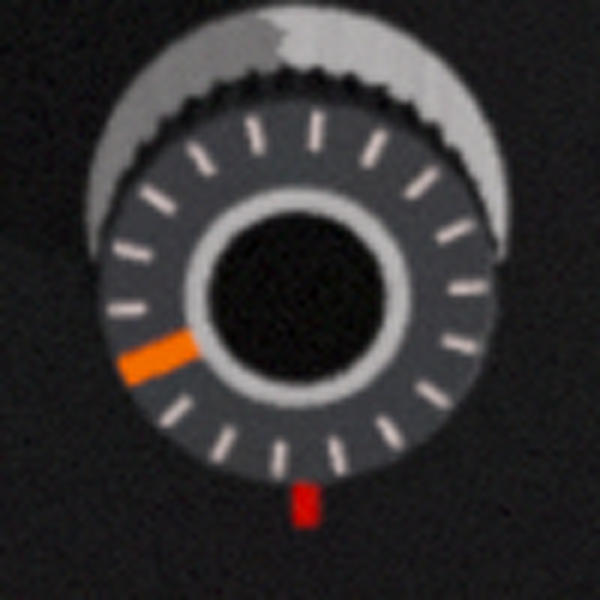

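View pics/w8.png

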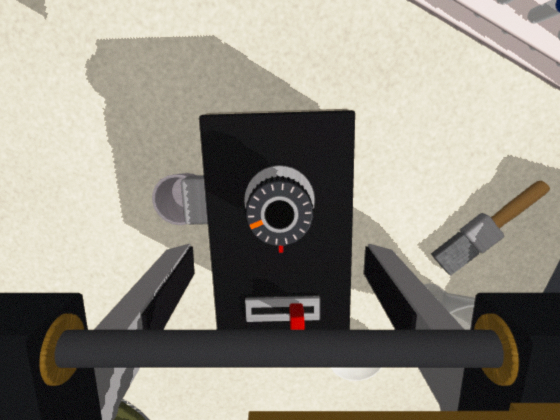

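The ring sits at the same click as at first, which is three clicks from touch. Now the tab: mill yaw is about 28.4° and the tab about (0.464, -0.149). I'll close the fingers and go to the tab's -y side.

Request:
{"api": "play_rows", "payload": {"increments": [[[255,0,0,0,-1.7],[255,0,0.77,1.95,0],[255,0,0.77,1.95,0],[255,0,0.77,1.95,0],[255,0,0.77,1.95,0],[255,0,0.77,1.95,0],[255,0,0.77,1.95,0],[255,2,0,0,0],[255,2,0,0,0],[255,2,0,0,0],[255,2,0,0,0],[255,0,0,0,0]]], "newtons": 10}}

```text
time_s: 12.45
ee_pos: [0.4776, -0.1762, 0.2042]
eef_rot: [-0.92, 1.564, 2.716]
force: [-0.7, 0.3, -0.4]
grip_width: 0.0175
```

Request:
{"api": "play_rows", "payload": {"increments": [[[255,1,0,0,0],[255,0,0,0,0],[255,0,0,0,0],[255,0,0,0,0]]]}}

```text
time_s: 12.78
ee_pos: [0.4796, -0.177, 0.1993]
eef_rot: [2.217, 1.57, -0.432]
force: [-0.0, 0.0, -0.4]
grip_width: 0.0005
```

```bash
python3 - <<'E'
from h import *
o=ctrl.get_obs()
for n in("wrist","scene"):
    im=ctrl.camera(n);cv2.imwrite(f"pics/{n}9.png",im[:,:,::-1])
T=tool(o);print(o['time_s'],T.round(4),o['grip_width'],o['force'])
a=cv2.imread("pics/scene9.png")
cv2.imwrite("pics/scene9c.png",cv2.resize(a[140:290,150:300],None,fx=3.9,fy=3.9,interpolation=cv2.INTER_CUBIC))
E
```

```text
12.7833 [[ 1.100e-03  4.732e-01 -8.810e-01  4.796e-01]
 [-5.000e-04 -8.810e-01 -4.732e-01 -1.770e-01]
 [-1.000e+00  9.000e-04 -7.000e-04  1.993e-01]
 [ 0.000e+00  0.000e+00  0.000e+00  1.000e+00]] 0.0005394254031813578 [-0.03555913  0.03102636 -0.37525916]
```

View pics/wrist9.png

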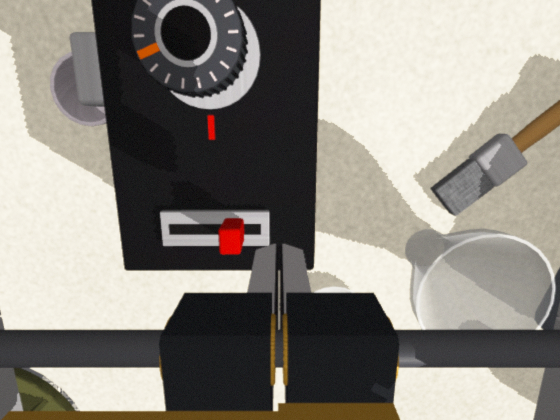

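View pics/scene9c.png

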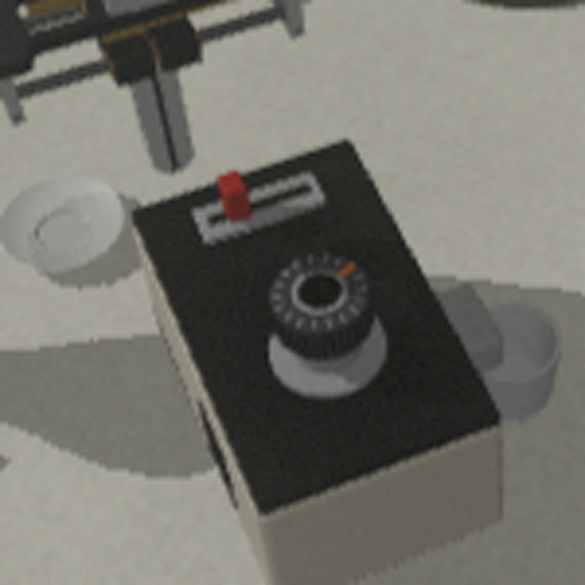

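The tab top's centre is around (231,241) in the wrist view and the ring is undisturbed. I'll refine the tab relative to the tool.

```bash
python3 - <<'E'
from h import *
a=cv2.imread("pics/wrist9.png")[190:290,150:320]
cv2.imwrite("pics/wrist9c.png",cv2.resize(a,None,fx=4.5,fy=4.5,interpolation=cv2.INTER_CUBIC))
E
```

```text
(no output)
```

View pics/wrist9c.png

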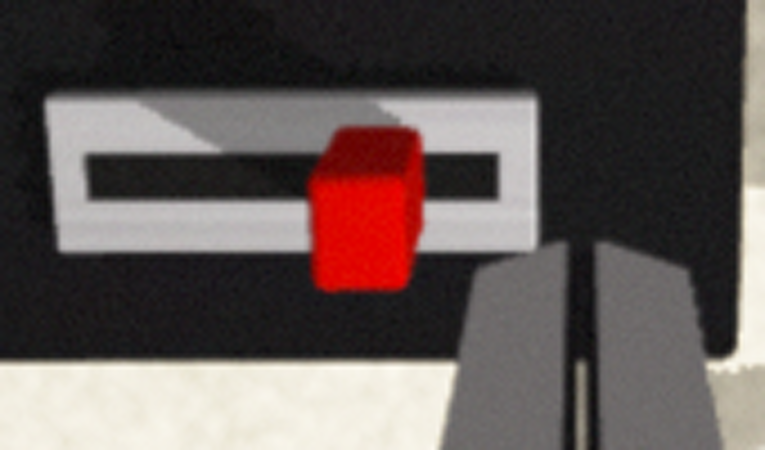

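```bash
python3 - <<'E'
from h import *
cal=ctrl.calibration('wrist');T=tool(ctrl.get_obs());Tc=T@cal['T_tool_cam']
f=lambda x,y,z: ((np.linalg.inv(T)@np.r_[ray(cal,(x+.5)/4.5-.5+150,(y+.5)/4.5-.5+190,z,Tc),1])[:3]*1e3).round(1)
print('tab top corners (tool mm)',[f(*p,.1675) for p in((312,180),(412,180),(315,290),(410,290))])
print('track',[f(*p,.139) for p in((46,96),(538,96),(58,252),(538,252))])
E
```

```text
tab top corners (tool mm) [array([ 31.7, -37.6,  -7.4]), array([ 31.7, -23.5,  -7.4]), array([ 31.6, -37.9,   9.1]), array([ 31.7, -24.2,   9.1])]
track [array([ 60.1, -84.1, -12.5]), array([ 60.2,  -6.4, -12.4]), array([ 60.1, -84.4,  13.6]), array([60.2, -6.6, 13.7])]
```

The tab is 0.4 mm from open, with 11 mm of clearance. Descend, then push 41 mm along mill +y (tool -y).

Request:
{"api": "play_rows", "payload": {"increments": [[[255,1.3,0,0.07,0],[255,1.3,0,0,0],[255,1.3,0,0,0],[255,1.3,0,0,0],[255,0,0,0,0],[255,0,0,0,0],[255,0,-0.4,0,0],[255,0,-0.4,0,0],[255,0,0,0,0]]]}}

```text
time_s: 13.63
ee_pos: [0.4748, -0.1696, 0.1472]
eef_rot: [2.316, 1.57, -0.333]
force: [-0.1, -0.5, -1.1]
grip_width: 0.0003
```

```bash
python3 rd.py 1
```

```text
t=13.63 yaw=-61.76 w=0.31 M [-0.01   0.006  0.035] F [-0.15 -0.46 -1.14] pos [ 0.4748 -0.1696  0.1472] q6 0.662
```

Request:
{"api": "play_rows", "payload": {"increments": [[[255,0,-0.4,0,0],[255,0,-0.4,0,0],[255,0,-0.4,0,0],[255,0,0,0,0]]]}}

```text
time_s: 13.97
ee_pos: [0.469, -0.159, 0.1467]
eef_rot: [2.366, 1.57, -0.283]
force: [-0.7, -0.3, -0.2]
grip_width: 0.0004
```

```bash
python3 rd.py 2 w10
```

```text
t=14.02 yaw=-61.76 w=0.35 M [ 0.027  0.02  -0.01 ] F [-0.08 -0.36 -0.24] pos [ 0.469  -0.1592  0.1466] q6 0.677
```

View pics/w10.png

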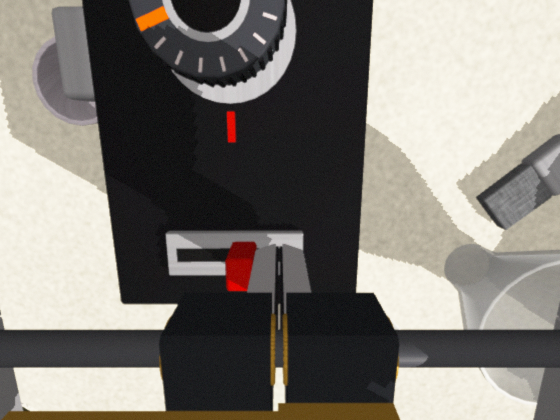

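Request:
{"api": "play_rows", "payload": {"increments": [[[255,0,-0.3,0,0],[255,0,-0.3,0,0],[255,0,-0.3,0,0],[255,0,0,0,0]]]}}

```text
time_s: 14.4
ee_pos: [0.4647, -0.1512, 0.1464]
eef_rot: [-1.271, 1.571, 2.363]
force: [-0.3, -0.1, 0.7]
grip_width: 0.0006
```

```bash
python3 rd.py 2 w11
```

```text
t=14.45 yaw=-61.77 w=0.67 M [ 0.014 -0.021  0.027] F [-0.02  0.14  0.7 ] pos [ 0.4647 -0.1513  0.1464] q6 0.688
```

View pics/w11.png

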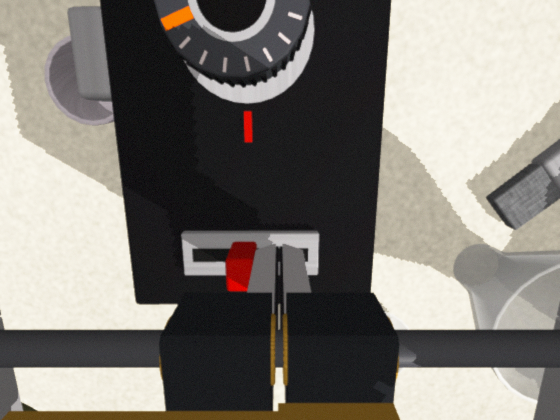

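The tab is moving with the fingers, its relative place unchanged while the track shifted 16 px. Continuing towards the stop.

Request:
{"api": "play_rows", "payload": {"increments": [[[255,0,-0.3,0,0],[255,0,-0.3,0,0],[255,0,-0.3,0,0],[255,0,-0.1,0,0],[255,0,0,0,0]]]}}

```text
time_s: 14.92
ee_pos: [0.46, -0.1425, 0.1464]
eef_rot: [-1.245, 1.57, 2.389]
force: [0.4, -0.8, 0.2]
grip_width: 0.0007
```

```bash
python3 rd.py 1
```

```text
t=14.92 yaw=-61.77 w=0.67 M [-0.035  0.001 -0.013] F [ 0.4  -0.75  0.22] pos [ 0.46   -0.1425  0.1464] q6 0.702
```

Request:
{"api": "play_rows", "payload": {"increments": [[[255,0,-0.1,0,0],[255,0,0,0,0]]]}}

```text
time_s: 15.08
ee_pos: [0.4597, -0.1419, 0.1465]
eef_rot: [-2.494, 1.571, 1.14]
force: [-0.3, -0.3, 0.1]
grip_width: 0.0
```

```bash
python3 rd.py 1
```

```text
t=15.08 yaw=-61.78 w=0.04 M [-0.118 -0.077 -0.012] F [-0.32 -0.31  0.15] pos [ 0.4597 -0.1419  0.1465] q6 0.703
```

Request:
{"api": "play_rows", "payload": {"increments": [[[255,0,-0.1,0,0],[255,0,0,0,0]]]}}

```text
time_s: 15.25
ee_pos: [0.4592, -0.141, 0.1464]
eef_rot: [2.262, 1.571, -0.387]
force: [1.0, -0.2, -0.2]
grip_width: 0.0005
```

```bash
python3 rd.py 2 w12
```

```text
t=15.30 yaw=-61.78 w=0.55 M [-0.225 -0.083  0.038] F [ 0.4  -0.38 -0.18] pos [ 0.4592 -0.141   0.1465] q6 0.704
```

View pics/w12.png

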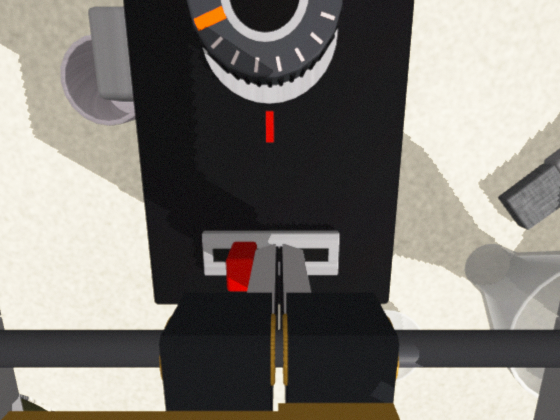

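Request:
{"api": "play_rows", "payload": {"increments": [[[255,0,-0.1,0,0],[255,0,0,0,0]]]}}

```text
time_s: 15.52
ee_pos: [0.459, -0.1406, 0.1465]
eef_rot: [1.713, 1.57, -0.936]
force: [2.0, -3.9, -1.7]
grip_width: 0.0004
```

```bash
python3 rd.py 2
```

```text
t=15.57 yaw=-61.79 w=0.77 M [-0.839 -0.452 -0.036] F [ 2.06 -4.21 -1.57] pos [ 0.459  -0.1405  0.1465] q6 0.705
```

Request:
{"api": "play_rows", "payload": {"increments": [[[255,0,-0.1,0,0],[255,0,0,0,0]]]}}

```text
time_s: 15.78
ee_pos: [0.4589, -0.1404, 0.1466]
eef_rot: [1.724, 1.568, -0.925]
force: [5.9, -11.1, -4.8]
grip_width: 0.0008
```

```bash
python3 rd.py 2
```

```text
t=15.83 yaw=-61.80 w=0.34 M [-2.052 -0.99   0.046] F [  6.02 -10.91  -5.1 ] pos [ 0.4589 -0.1404  0.1466] q6 0.707
```

Request:
{"api": "play_rows", "payload": {"increments": [[[255,0,-0.1,0,0],[255,0,0,0,0]]]}}

```text
time_s: 16.05
ee_pos: [0.4588, -0.1402, 0.1466]
eef_rot: [1.73, 1.566, -0.92]
force: [9.0, -15.8, -8.1]
grip_width: 0.0004
```

```bash
python3 rd.py 2 w13
```

```text
t=16.10 yaw=-61.80 w=0.17 M [-3.178 -1.646  0.022] F [  8.39 -15.92  -7.55] pos [ 0.4588 -0.1403  0.1466] q6 0.708
```

Hard stop reached: force rose to 18 N with no motion. Backing off, lifting and looking.

Request:
{"api": "play_rows", "payload": {"increments": [[[255,0,0.3,0,0],[255,0,0.6,0,0],[255,0,0.6,0,0],[255,-1.5,0,0,0],[255,-2,0,0,0],[255,-2,0,0,0],[255,-2,0,0,0],[255,-2,0,0,0],[255,-1.5,0,0,0],[255,0,0,0,0],[255,0,0,0,0],[255,0,0,0,0]]]}}

```text
time_s: 17.15
ee_pos: [0.4646, -0.1516, 0.2552]
eef_rot: [-0.955, 1.569, 2.679]
force: [-0.1, -1.0, 0.0]
grip_width: 0.0004
```

Request:
{"api": "play_rows", "payload": {"increments": [[[255,0,0,-2.2,0],[255,0,0,-2.2,0],[255,0,0,-2.2,0],[255,0,0,-2.2,0],[255,0,0,0,0],[255,0,0,0,0]]]}}

```text
time_s: 17.65
ee_pos: [0.5424, -0.1096, 0.2546]
eef_rot: [-0.755, 1.568, 2.88]
force: [-0.4, 0.4, -0.6]
grip_width: 0.0003
```

```bash
python3 - <<'E'
from h import *
o=ctrl.get_obs();T=tool(o)
for n in("wrist","scene"):
    im=ctrl.camera(n);cv2.imwrite(f"pics/{n}14.png",im[:,:,::-1])
np.save("w14.npy",T);print(o['time_s'],T.round(4),o['grip_width'],o['force'])
a=cv2.imread("pics/scene14.png")
cv2.imwrite("pics/scene14c.png",cv2.resize(a[140:290,150:300],None,fx=3.9,fy=3.9,interpolation=cv2.INTER_CUBIC))
E
```

```text
17.65 [[-2.700e-03  4.738e-01 -8.806e-01  5.424e-01]
 [ 7.000e-04 -8.806e-01 -4.738e-01 -1.096e-01]
 [-1.000e+00 -1.900e-03  2.100e-03  2.546e-01]
 [ 0.000e+00  0.000e+00  0.000e+00  1.000e+00]] 0.00030872386911045624 [-0.36993104  0.43705439 -0.62768227]
```

View pics/wrist14.png

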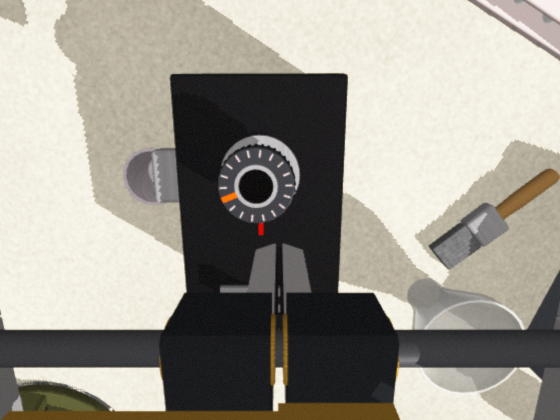

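View pics/scene14c.png

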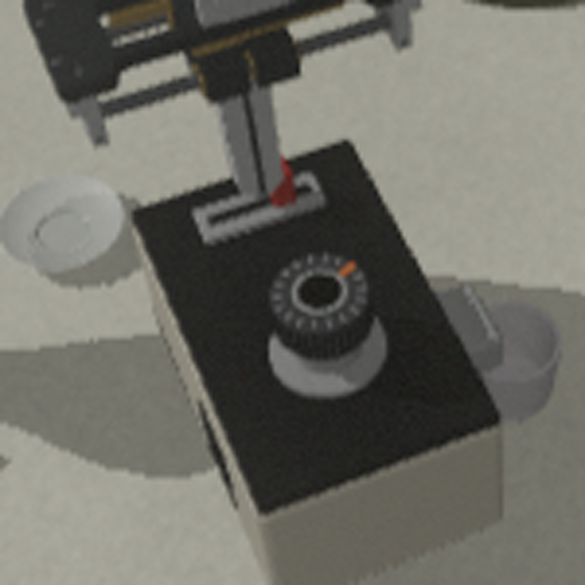

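The mark still reads the same angle, but the tab is hidden behind the fingers. I'll move aside to see it.

Request:
{"api": "play_rows", "payload": {"increments": [[[255,0,1.2,2.2,0],[255,0,1.2,2.2,0],[255,0,1.2,2.2,0],[255,0,1.2,2.2,0],[255,0,0,0,0],[255,0,0,0,0],[255,0,0,0,0]]]}}

```text
time_s: 18.33
ee_pos: [0.4874, -0.1938, 0.2565]
eef_rot: [2.754, 1.571, 0.104]
force: [0.0, 0.4, -0.3]
grip_width: 0.0003
```

```bash
python3 - <<'E'
from h import *
o=ctrl.get_obs();T=tool(o)
im=ctrl.camera("wrist");cv2.imwrite("pics/w15.png",im[:,:,::-1])
np.save("w15.npy",T);print(o['time_s'],T.round(4))
a=cv2.imread("pics/w15.png")[170:310,180:330]
cv2.imwrite("pics/w15c.png",cv2.resize(a,None,fx=4.2,fy=4.2,interpolation=cv2.INTER_CUBIC))
E
```

```text
18.3333 [[ 2.000e-04  4.722e-01 -8.815e-01  4.874e-01]
 [ 0.000e+00 -8.815e-01 -4.722e-01 -1.938e-01]
 [-1.000e+00  1.000e-04 -2.000e-04  2.565e-01]
 [ 0.000e+00  0.000e+00  0.000e+00  1.000e+00]]
```

View pics/w15.png

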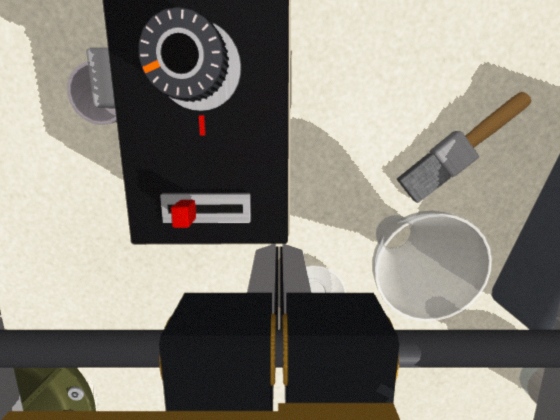

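View pics/w15c.png

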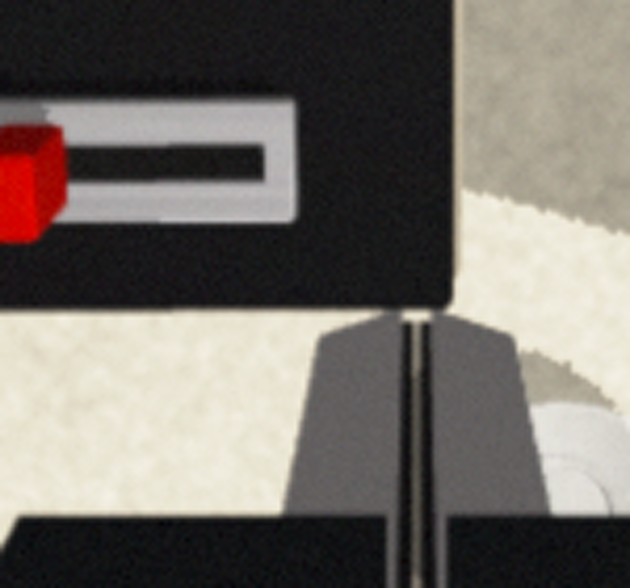

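```bash
python3 - <<'E'
import cv2
b=cv2.imread("pics/w15.png")
cv2.imwrite("pics/w15e.png",cv2.resize(b[170:240,150:260],None,fx=6,fy=6,interpolation=cv2.INTER_CUBIC))
cv2.imwrite("pics/w15r.png",cv2.resize(b[0:120,130:250],None,fx=4,fy=4,interpolation=cv2.INTER_CUBIC))
E
```

```text
(no output)
```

View pics/w15e.png

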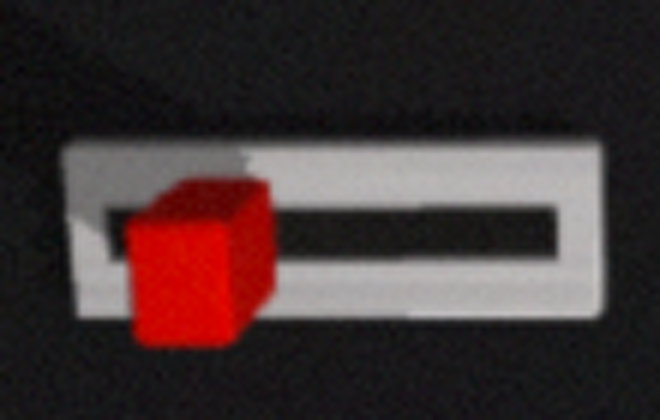

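View pics/w15r.png

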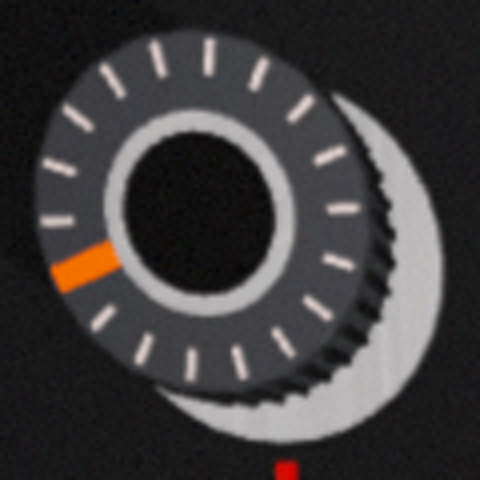

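```bash
python3 - <<'E'
from h import *
cal=ctrl.calibration('wrist');T=np.load('w15.npy');Tc=T@cal['T_tool_cam']
w=lambda x,y,z,s=6,ox=150,oy=170: ray(cal,(x+.5)/s-.5+ox,(y+.5)/s-.5+oy,z,Tc)
f=lambda *a:((np.linalg.inv(T)@np.r_[w(*a),1])[:3]*1e3).round(1)
print('tab',[f(*p,.1675) for p in((130,222),(232,222),(138,347),(232,347))])
print('track',[f(*p,.139) for p in((64,145),(602,145),(77,318),(603,318))])
r=w(200,212,.188,4,130,0);m=w(87,266,.188,4,130,0);print(r,m,np.degrees(np.arctan2(*(m-r)[1::-1])),np.linalg.norm(m-r))
T=np.load('w8.npy');Tc=T@cal['T_tool_cam']
r=w(297,296,.188,6,230,165);m=w(162,357,.188,6,230,165);print(np.degrees(np.arctan2(*(m-r)[1::-1])))
E
```

```text
tab [array([ 89. , -84.9,  -8.7]), array([ 89. , -71.4,  -8.7]), array([ 89. , -85.2,   8.6]), array([ 89. , -72.5,   8.6])]
track [array([ 117.5, -102.6,  -13.3]), array([117.5, -24.7, -13.3]), array([ 117.5, -102.9,   12.8]), array([117.5, -25.1,  12.8])]
[ 0.56056621 -0.08126486  0.188     ] [ 0.54417305 -0.06812442  0.188     ] 141.285023744017 0.021009688521660817
141.74781910365868
```

The tab measures +14.7 mm (home is +15, and I felt the hard stop). The mark is at 141.3–141.7° against 142.1° before, so it's the same click. The arm is clear of everything, so I'm handing in.

```bash
python3 -c "
from station import ctrl
print(ctrl.hand_in())"
```

```text
the job is handed in; nothing more can be done
None
```

The mill is zeroed, the ring is backed off three clicks and the red tab is locked home. I handed it in at about 18 s of the 64 s allowed.

- **Touch:** I turned the ring clockwise through two free clicks. At the third it resisted with about 0.32 N m (0.27 read, plus about 0.05 of sensor bias). That is above any click and well below the 0.76 N m jam limit. The turn went about 3° past touch, against 8.6° for a jam.
- **Back-off:** I turned the ring back 63° in the same grip, with no slip seen. After release the orange mark read about 141.5°. It read 142.1° at the start, and touch was three clicks from there, so it sits exactly three clicks from touch.
- **Lock tab:** I pushed it until the hard stop held at about 18 N without moving. In the last wrist picture it measured +14.7 mm on the track; fully home is +15, within what the camera can resolve.
- **Rest of the bench:** The arm ended clear above the bench. I touched nothing else, and the hopper, brush, dish and cup showed no change in the later pictures. I did not take a last look at the jars and slide box, but the arm never went near them.

No check failed. The sensor bias drifted by a few hundredths of a N m with wrist angle, too little to affect the touch reading.

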